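# Set out the candle size run

### The job

Set out the four candle jars as a size run on the display board: one jar standing upright in the middle of each coaster, the smallest on the coaster next to the chalkboard sign, then each next larger jar in turn, so that the largest ends up beside the flower pot. They are glass: set them down gently, do not drop them or tip them over, and leave the sign and the flower pot standing where they are.

Things in the scene. Friction and masses are not known exactly. Their poses are not given: they have to be found in the camera images.
- jar_raspberry: the smallest of the four candle jars: upright straight-sided glass cylinder with raspberry-red wax, cream paper label and a flat gold metal lid flush with the wall (fixed on), raspberry-red round sticker on the lid; diameter 44 mm, height 50 mm with lid, 0.08 to 0.5 kg. Origin: centre of its underside; z up. It starts upright on the counter (z = 0) between the robot and the display board.
- jar_cream: the second smallest of the four candle jars: upright straight-sided glass cylinder with cream-yellow wax, cream paper label and a flat gold metal lid flush with the wall (fixed on), cream-yellow round sticker on the lid; diameter 52 mm, height 64 mm with lid, 0.08 to 0.5 kg. Origin: centre of its underside; z up. It starts upright on the counter (z = 0) between the robot and the display board.
- jar_sage: the second largest of the four candle jars: upright straight-sided glass cylinder with sage-green wax, cream paper label and a flat gold metal lid flush with the wall (fixed on), sage-green round sticker on the lid; diameter 60 mm, height 80 mm with lid, 0.08 to 0.5 kg. Origin: centre of its underside; z up. It starts upright on the counter (z = 0) between the robot and the display board.
- jar_amber: the largest of the four candle jars: upright straight-sided glass cylinder with amber-orange wax, cream paper label and a flat gold metal lid flush with the wall (fixed on), amber-orange round sticker on the lid; diameter 66 mm, height 96 mm with lid, 0.08 to 0.5 kg. Origin: centre of its underside; z up. It starts upright on the counter (z = 0) between the robot and the display board.
- coaster_cork: brown cork candle coaster, one of four flat round discs in a straight row on the display board; diameter 80 mm, 6 mm thick, fixed. Origin: centre of its underside, 20 mm above the counter, so its top is at z = 0.026. Neighbouring coasters are about 95 mm apart, centre to centre. Which coaster is in which place of the row varies.
- coaster_slate: near-black slate candle coaster, one of four flat round discs in a straight row on the display board; diameter 80 mm, 6 mm thick, fixed. Origin: centre of its underside, 20 mm above the counter, so its top is at z = 0.026. Neighbouring coasters are about 95 mm apart, centre to centre. Which coaster is in which place of the row varies.
- coaster_terracotta: terracotta (orange-brown clay) candle coaster, one of four flat round discs in a straight row on the display board; diameter 80 mm, 6 mm thick, fixed. Origin: centre of its underside, 20 mm above the counter, so its top is at z = 0.026. Neighbouring coasters are about 95 mm apart, centre to centre. Which coaster is in which place of the row varies.
- coaster_white: white ceramic candle coaster, one of four flat round discs in a straight row on the display board; diameter 80 mm, 6 mm thick, fixed. Origin: centre of its underside, 20 mm above the counter, so its top is at z = 0.026. Neighbouring coasters are about 95 mm apart, centre to centre. Which coaster is in which place of the row varies.
- sign: small chalkboard sign with a pale wooden frame and foot and a painted candle on both faces, loose; 70 mm wide along the row, 45 mm deep, 108 mm tall. It stands on the display board at one end of the row of coasters (either end), in line with the row, its centre about 110 mm from the centre of the nearest coaster. Origin: centre of its underside (z = 0.020).
- flower_pot: small blue ceramic pot with pink and white flowers, loose; pot 62 mm across and 50 mm tall, about 95 mm with the flowers. It stands on the display board (dark wood, 600 x 110 mm, top 20 mm above the counter) at the end of the row away from the sign, about 110 mm from the nearest coaster. Origin: centre of its underside (z = 0.020).

How it is judged:
At the end, for the whole second after the job is handed in: Every jar stands upright (within 0.1 rad), released and at rest, on the top of a coaster, its axis within 13 mm of the coaster's centre; counted from the sign the jars are raspberry (smallest), cream, sage, amber (largest) ((horizontal distance between jar_raspberry and coaster_cork below 0.013 m or horizontal distance between jar_raspberry and coaster_slate below 0.013 m or horizontal distance between jar_raspberry and coaster_terracotta below 0.013 m or horizontal distance between jar_raspberry and coaster_white below 0.013 m) and horizontal distance between jar_raspberry and sign between 0.07 and 0.15 m and height (world z) of jar_raspberry between 0.022 and 0.03 m and angle between each of jar_raspberry, jar_cream, jar_sage, jar_amber's own z axis and vertical below 0.1 rad and linear speed of each of jar_raspberry, jar_cream, jar_sage, jar_amber below 0.02 m/s and (horizontal distance between jar_cream and coaster_cork below 0.013 m or horizontal distance between jar_cream and coaster_slate below 0.013 m or horizontal distance between jar_cream and coaster_terracotta below 0.013 m or horizontal distance between jar_cream and coaster_white below 0.013 m) and horizontal distance between jar_cream and sign between 0.165 and 0.245 m and height (world z) of jar_cream between 0.022 and 0.03 m and (horizontal distance between jar_sage and coaster_cork below 0.013 m or horizontal distance between jar_sage and coaster_slate below 0.013 m or horizontal distance between jar_sage and coaster_terracotta below 0.013 m or horizontal distance between jar_sage and coaster_white below 0.013 m) and horizontal distance between jar_sage and sign between 0.26 and 0.34 m and height (world z) of jar_sage between 0.022 and 0.03 m and (horizontal distance between jar_amber and coaster_cork below 0.013 m or horizontal distance between jar_amber and coaster_slate below 0.013 m or horizontal distance between jar_amber and coaster_terracotta below 0.013 m or horizontal distance between jar_amber and coaster_white below 0.013 m) and horizontal distance between jar_amber and sign between 0.355 and 0.435 m and height (world z) of jar_amber between 0.022 and 0.03 m); the robot touches nothing.
It fails at once if a jar is dropped from more than about 2 cm or thrown (faster than 0.65 m/s while not held) ((linear speed of jar_raspberry above 0.65 m/s and contact force between jar_raspberry and the fingers below 0.05 N) or (linear speed of jar_cream above 0.65 m/s and contact force between jar_cream and the fingers below 0.05 N) or (linear speed of jar_sage above 0.65 m/s and contact force between jar_sage and the fingers below 0.05 N) or (linear speed of jar_amber above 0.65 m/s and contact force between jar_amber and the fingers below 0.05 N)).
It fails at once if a jar is tipped over (more than 0.8 rad from upright) (angle between any of jar_raspberry, jar_cream, jar_sage, jar_amber's own z axis and vertical above 0.8 rad).
It fails at once if the sign or the flower pot is moved by more than 20 mm or tipped (distance of any of sign, flower_pot from where it was at the start of the episode above 0.02 m or angle between any of sign, flower_pot's own z axis and vertical above 0.5 rad).
It also fails if it takes over 96 s, if anything falls off the work surface, if the arm or the gripper's body presses on something with over 40 N, if the wrist force passes 120 N, or if a joint passes its speed limit or range.

### The arm

A 6-joint arm with a two-finger parallel gripper is mounted at the origin on the work surface. World frame = base frame: x ahead of the robot, y to its left, z up, the work surface at z = 0. Lengths are in m, angles in rad, forces in N, time in s.
With the tool pointing down it reaches from about 0.3 to 0.825 m from the base axis. Payload 5.4 kg.
Tool frame: the origin (TCP) lies on the centre line of the jaws, within the pads' length; the fingertips stand 22 mm ahead of it and the grasp point (between the pads) lies 3 mm ahead of it; z points along the fingers, y is the line along which they close (so a half turn about z gives the same grasp; the last joint's range is limited). The gripper opens to 92 mm and grips with 3 to 60 N. Pads are 20 mm wide; open, the fingers measure 128 mm over their backs; the gripper's body (75 mm by 189 mm) begins 69 mm behind the grasp point.
Start: joints at [1.112, 0.158, 1.597, -0, 1.386, -0.21], TCP at [0.142, 0.557, 0.237] pointing down, gripper open.
Joint ranges: [-2.91, 2.91], [-0.94, 2.29], [0.18, 2.7], [-1.29, 4.43], [0.17, 2.64], [-3, 3]. Speed limits (rad/s): [2.57, 2.57, 3.14, 3.14, 3.14, 3.14].

### API

Orientations are given as a rotation vector (axis times angle).
In Python, from workcell import * gives the robot as it stands. Calls block until the motion is done:
- goto(position, orientation): joint-space move of the TCP to a pose.
- line_to(position, rot=None, max_speed=0.15): straight line of the TCP; rot=None keeps the orientation; max_speed is the mean speed in m/s.
- set_joints(angles): joint-space move.
- set_gripper(opening, newtons=None): opening from 0.0 (shut) to 1.0 (fully open); newtons is the grip in N (None keeps the last); returns when the fingers have stopped.
- hold(seconds).
- inverse_kinematics(position, orientation): joint angles nearest the present ones, or None.
- read_camera(name): name is "scene" or "top"; returns a dict with "pixels" (480x640x3 uint8, blue, green, red), "fx", "fy", "cx", "cy" (pixels), "k1" (the pictures are not rectified: a ray, as slopes to the right and down, at radius r is drawn at 1 + k1 r^2 times it, then the intrinsics apply), "R" (3x3) and "t" (3): a world point X has camera coordinates R X + t. Camera axes: x right, y down, z forward; pixel columns grow to the right and rows downward; lengths in m; the calibration is good to about 2 mm. A picture is of the moment at which its call begins. There is no depth.
A pose or a line that the arm cannot do raises MotionError and nothing moves.
- job_done(): hands the job in; it is judged then, once.
Trained networks look in a picture, given as the dict that the camera call returned (one of the last four; its "shot" number tells which), for a name from the list of things; names that differ only in an ending like _2 or _b are one class to them, and where a whole thing is asked for, a point or a joint stands for the part that bears it (a point fixed in the world has none). Each returns a list of dicts, best first, with "p" (0 to 1); they miss things now and then, are a little off and sometimes report something else, mostly with a low value. They report only what shows in the picture. A call takes as long as a camera call.
- cut_out(query, picture): "region" (480x640 bool, what is visible of it).
- place_of(query, picture): "location" ([x, y, z] in m, in the coordinates of the camera as it stood for that picture, good to about 4 mm: a listed point, or the origin of a listed thing).
Readings, each from a call of its own:
- current_clock(): time.
- current_joints(): joint angles.
- current_joint_vel(): joint speeds.
- current_effort(): joint torques, N m.
- current_ee_pos(): TCP position.
- current_tool_rot(): TCP orientation.
- current_contact_force(): force on the tool from outside, world axes, zero at the start.
- current_ft_torque(): the same for the moment, N m.
- current_opening(): opening from 0.0 (shut) to 1.0 (fully open).
- current_grip_force(): force on a finger pad.
Only numpy, scipy, OpenCV 4.12 (cv2) and the standard library are available. Lean on these libraries where they do the work, as an engineer would, in place of code of your own. Each camera call takes 0.05 s, during which the arm holds its last target. There are 200 camera calls.

## Working session

There is one attempt and no reset: what is moved stays moved. The work goes in short steps, each a Python script; the robot and the scene stay as the last script left them, time stands still between calls to the robot, and variables do not carry over. Pictures are saved under pics/ and viewed, at most 14 in all, crops included, and the job is handed in when it is done.

```bash
mkdir -p pics; ls
cat > h.py <<'E'
from workcell import *
import numpy as np, cv2
NAMES=["jar_raspberry","jar_cream","jar_sage","jar_amber","coaster_cork","coaster_slate","coaster_terracotta","coaster_white","sign","flower_pot"]
def world(c,p): return np.array(c["R"]).T@(np.array(p)-np.array(c["t"]))
def ray(c,uv):
    K=np.array([[c["fx"],0,c["cx"]],[0,c["fy"],c["cy"]],[0,0,1.]])
    s=cv2.undistortPoints(np.array([[uv]],float),K,np.array([c["k1"],0,0,0.]))[0,0]
    R=np.array(c["R"]); return -R.T@np.array(c["t"]), R.T@np.array([s[0],s[1],1.])
def at_z(c,uv,z):
    o,d=ray(c,uv); return o+d*(z-o[2])/d[2]
def proj(c,X):
    p=np.array(c["R"])@np.array(X)+np.array(c["t"]); s=p[:2]/p[2]; s=s*(1+c["k1"]*(s@s))
    return np.array([c["fx"]*s[0]+c["cx"],c["fy"]*s[1]+c["cy"]])
E
python3 - <<'E'
from h import *
print(current_clock(),current_tool_rot())
for n in ["scene","top"]:
    c=read_camera(n); cv2.imwrite(f"pics/{n}0.png",c["pixels"])
    print(n,"campos",-np.array(c["R"]).T@np.array(c["t"]),"axis",np.array(c["R"])[2],c["k1"],c["fx"])
    for q in NAMES:
        r=place_of(q,c)
        print(q,[(round(d["p"],2),world(c,d["location"]).round(4).tolist(),proj(c,world(c,d["location"])).round().tolist()) for d in r[:2]])
E
```

```text
pics
workcell.py
0.0 [-3.89830680e-01 -3.11668654e+00  2.84156887e-03]
scene campos [ 0.96580075 -0.37702977  0.63252747] axis [-0.53926541  0.48104744 -0.69122079] -0.057892613266424905 446.1753972809255
jar_raspberry [(0.65, [0.4465, -0.1109, -0.0057], [240.0, 276.0])]
jar_cream [(0.66, [0.4144, 0.333, 0.0006], [385.0, 176.0])]
jar_sage [(0.75, [0.4415, 0.1267, -0.0024], [330.0, 220.0])]
jar_amber [(0.93, [0.4555, -0.3209, 0.0021], [139.0, 338.0]), (0.32, [0.6484, -0.2158, 0.023], [256.0, 373.0])]
coaster_cork [(0.9, [0.6531, -0.0119, 0.024], [354.0, 304.0]), (0.47, [0.6597, 0.1794, 0.0214], [427.0, 255.0])]
coaster_slate [(0.6, [0.6491, -0.1045, 0.0177], [312.0, 335.0])]
coaster_terracotta [(0.67, [0.6546, 0.0813, 0.0191], [391.0, 280.0])]
coaster_white [(0.96, [0.6605, 0.1824, 0.0217], [428.0, 254.0])]
sign [(0.6, [0.6499, -0.2155, 0.0214], [257.0, 374.0])]
flower_pot [(0.63, [0.6616, 0.2869, 0.0212], [461.0, 231.0])]
top campos [0.39974649 0.00596215 1.17923162] axis [ 0.13369705 -0.00257884 -0.99101889] -0.021964806752167967 575.8573635413809
jar_raspberry [(0.6, [0.4406, -0.1154, -0.001], [378.0, 305.0])]
jar_cream [(0.98, [0.4161, 0.3248, 0.0001], [162.0, 317.0])]
jar_sage [(0.72, [0.4424, 0.1215, -0.0002], [262.0, 304.0]), (0.42, [0.4562, -0.3238, -0.0043], [479.0, 297.0])]
jar_amber [(0.81, [0.4594, -0.3214, -0.0049], [478.0, 295.0]), (0.71, [0.6574, 0.1805, 0.0187], [233.0, 199.0])]
coaster_cork [(0.64, [0.6507, -0.0152, 0.0243], [329.0, 201.0])]
coaster_slate [(0.59, [0.6524, -0.1092, 0.0223], [374.0, 200.0])]
coaster_terracotta [(0.57, [0.6576, 0.0805, 0.024], [282.0, 198.0])]
coaster_white [(0.69, [0.6565, 0.1772, 0.0213], [235.0, 199.0])]
sign [(0.84, [0.6503, -0.2188, 0.0193], [428.0, 202.0]), (0.73, [0.4403, 0.1194, -0.0022], [263.0, 305.0])]
flower_pot [(0.87, [0.6635, 0.2858, 0.0226], [182.0, 195.0])]
```

View pics/scene0.png

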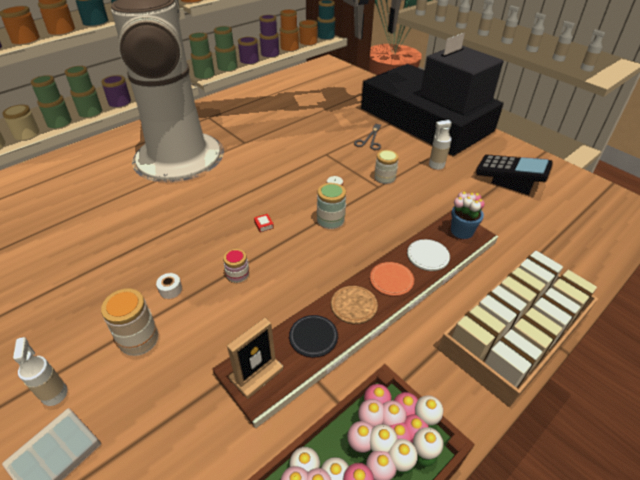

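View pics/top0.png

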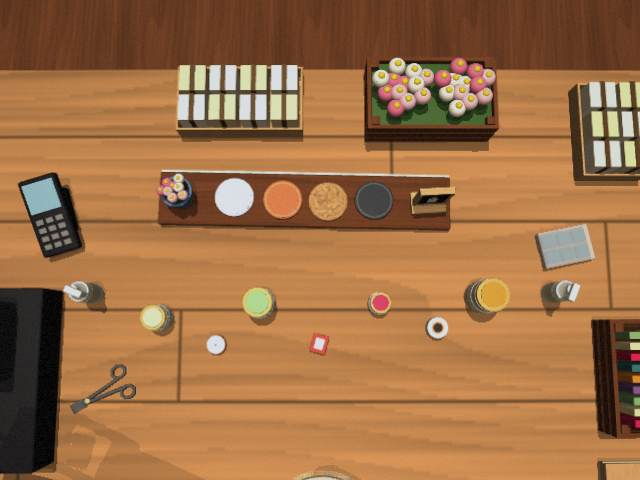

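The scene view shows raspberry (236,265), cream (386,167), sage (331,205) and amber (130,320) on the counter. On the board, from the sign at (252,355), come slate (313,335), cork (355,304), terracotta (392,279) and white (428,254), with the pot at (466,215). The top view agrees, and the lids and coasters are unobstructed. I'll now measure position and top height by fitting silhouettes in both views.

```bash
cat > measure.py <<'E'
from h import *
from scipy.optimize import least_squares
DIM=dict(jar_raspberry=(.044,0.),jar_cream=(.052,0.),jar_sage=(.060,0.),jar_amber=(.066,0.))
A=np.linspace(0,2*np.pi,60,endpoint=False)
def hull(c,x,y,zb,zt,d):
    P=[proj(c,(x+d/2*np.cos(a),y+d/2*np.sin(a),z)) for a in A for z in (zb,zt)]
    return cv2.convexHull(np.float32(P))
def feat(h):
    m=cv2.moments(h); p=h.reshape(-1,2)
    return np.r_[p.min(0),p.max(0),m["m10"]/m["m00"],m["m01"]/m["m00"]]
def fit(q,cams,d,zb,zt,guess):
    """x, y and top height of an upright cylinder from its masks in both views (zb None: zt-6 mm)"""
    obs=[]
    for c in cams:
        r=[k for k in cut_out(q,c) if np.hypot(*(np.argwhere(k["region"]).mean(0)[::-1]-proj(c,guess)))<25]
        if not r: print(q,"missed in a view"); continue
        cs,_=cv2.findContours(r[0]["region"].astype(np.uint8),cv2.RETR_EXTERNAL,cv2.CHAIN_APPROX_NONE)
        obs.append((c,feat(cv2.convexHull(max(cs,key=cv2.contourArea).astype(np.float32)))))
    f=lambda v:np.concatenate([feat(hull(c,v[0],v[1],v[2]-.006 if zb is None else zb,v[2],d))-o for c,o in obs])
    s=least_squares(f,[guess[0],guess[1],zt],x_scale=.01,diff_step=1e-3,loss="soft_l1")
    return s.x,np.abs(f(s.x)).max(),len(obs)
G=dict(jar_raspberry=(.4435,-.113,.025),jar_cream=(.415,.329,.03),jar_sage=(.442,.124,.04),jar_amber=(.457,-.321,.05))
C=dict(coaster_slate=(.651,-.107,.026),coaster_cork=(.652,-.0135,.026),coaster_terracotta=(.656,.081,.026),coaster_white=(.6585,.18,.026))
if __name__=="__main__":
    cams=[read_camera("scene"),read_camera("top")]
    for q,g in G.items(): v,e,n=fit(q,cams,DIM[q][0],0,2*g[2],g); print(q,v.round(4),"px",e.round(1),n)
    for q,g in C.items(): v,e,n=fit(q,cams,.08,None,.026,g); print(q,v.round(4),"px",e.round(1),n)
    from scipy.spatial.transform import Rotation as Ro
    for a in ((1,1,0),(1,-1,0)):
        r=np.pi*np.array(a)/2**.5
        for g in list(G.values())+list(C.values()):
            for z in (.033,.24):
                j=inverse_kinematics((g[0],g[1],z),r); print(a,g[:2],z,None if j is None else np.round(j,2)[[0,5]])
E
python3 measure.py
```

```text
jar_raspberry [ 0.4424 -0.1135  0.0437] px 1.8 2
jar_cream [0.414  0.3272 0.0595] px 2.4 2
jar_sage [0.4429 0.1254 0.0743] px 1.7 2
jar_amber [ 0.4547 -0.3228  0.0895] px 1.5 2
coaster_slate [ 0.6532 -0.1052  0.0242] px 1.2 2
coaster_cork [ 0.6518 -0.011   0.0249] px 1.5 2
coaster_terracotta [0.6545 0.0811 0.0255] px 1.2 2
coaster_white [0.6604 0.1801 0.0266] px 2.4 2
(1, 1, 0) (0.4435, -0.113) 0.033 [-0.51 -0.51]
(1, 1, 0) (0.4435, -0.113) 0.24 [-0.51 -0.51]
(1, 1, 0) (0.415, 0.329) 0.033 [0.44 0.44]
(1, 1, 0) (0.415, 0.329) 0.24 [0.44 0.44]
(1, 1, 0) (0.442, 0.124) 0.033 [0.01 0.01]
(1, 1, 0) (0.442, 0.124) 0.24 [0.01 0.01]
(1, 1, 0) (0.457, -0.321) 0.033 [-0.83 -0.83]
(1, 1, 0) (0.457, -0.321) 0.24 [-0.83 -0.83]
(1, 1, 0) (0.651, -0.107) 0.033 [-0.35 -0.35]
(1, 1, 0) (0.651, -0.107) 0.24 [-0.35 -0.35]
(1, 1, 0) (0.652, -0.0135) 0.033 [-0.21 -0.21]
(1, 1, 0) (0.652, -0.0135) 0.24 [-0.21 -0.21]
(1, 1, 0) (0.656, 0.081) 0.033 [-0.06 -0.06]
(1, 1, 0) (0.656, 0.081) 0.24 [-0.06 -0.06]
(1, 1, 0) (0.6585, 0.18) 0.033 [0.09 0.09]
(1, 1, 0) (0.6585, 0.18) 0.24 [0.09 0.09]
(1, -1, 0) (0.4435, -0.113) 0.033 [-0.51  2.63]
(1, -1, 0) (0.4435, -0.113) 0.24 [-0.51  2.63]
(1, -1, 0) (0.415, 0.329) 0.033 [ 0.44 -2.7 ]
(1, -1, 0) (0.415, 0.329) 0.24 [ 0.44 -2.7 ]
(1, -1, 0) (0.442, 0.124) 0.033 None
(1, -1, 0) (0.442, 0.124) 0.24 None
(1, -1, 0) (0.457, -0.321) 0.033 [-0.83  2.31]
(1, -1, 0) (0.457, -0.321) 0.24 [-0.83  2.31]
(1, -1, 0) (0.651, -0.107) 0.033 [-0.35  2.8 ]
(1, -1, 0) (0.651, -0.107) 0.24 [-0.35  2.8 ]
(1, -1, 0) (0.652, -0.0135) 0.033 [-0.21  2.94]
(1, -1, 0) (0.652, -0.0135) 0.24 [-0.21  2.94]
(1, -1, 0) (0.656, 0.081) 0.033 None
(1, -1, 0) (0.656, 0.081) 0.24 None
(1, -1, 0) (0.6585, 0.18) 0.033 None
(1, -1, 0) (0.6585, 0.18) 0.24 None
```

The heights read about 5 mm under the text because the masks lose roughly 1 px at the edges. The positions agree with the networks' to within a few mm. I'll place each coaster at the straight-line fit of the row and start with the cream jar, going to the second place (cork).

```bash
cat > pp.py <<'E'
from h import *
ROT=np.pi*np.array([1,1,0])/2**.5
row=np.array([[.6532,-.1052],[.6518,-.011],[.6545,.0811],[.6604,.1801]])
SLOT=np.stack([np.polyval(np.polyfit(range(4),row[:,k],1),range(4)) for k in (0,1)],1)
#       x, y, diameter, grasp height above underside, slot
JOB=dict(raspberry=(.4424,-.1135,.044,.030,0),cream=(.414,.3272,.052,.040,1),
         sage=(.4429,.1254,.060,.052,2),amber=(.4547,-.3228,.066,.064,3))
def pick_place(n):
    x,y,d,g,s=JOB[n]; z=g+.003; up=z+.155; X,Y=SLOT[s]
    set_gripper(min(1,(d+.022)/.092),30)
    goto((x,y,up),ROT)
    line_to((x,y,z),max_speed=.15)
    set_gripper(0,30); hold(.1)
    o,f=current_opening()*.092,current_grip_force()
    print(n,"grip",round(o,4),round(f,1))
    if abs(o-d)>.006 or f<5: raise SystemExit("bad grip")
    line_to((x,y,up),max_speed=.15)
    f0=current_contact_force()
    line_to((X,Y,up+.01),max_speed=.25)
    print("held",round(current_opening()*.092,4),"weight",np.round(f0,1))
    line_to((X,Y,z+.026+.008),max_speed=.12); hold(.2)
    f0=current_contact_force()[2]
    for k in range(11):
        zz=z+.026+.006-.001*k
        line_to((X,Y,zz),max_speed=.02)
        df=current_contact_force()[2]-f0
        if df>1.5: break
    print("touch at underside z",round(current_ee_pos()[2]-z,4),"dF",round(df,1))
    set_gripper(min(1,(d+.018)/.092))
    line_to((X,Y,up+.01),max_speed=.15)
    print("t",current_clock())
E
python3 - <<'E'
from pp import *
print(SLOT.round(4)); pick_place("cream")
c=read_camera("scene"); cv2.imwrite("pics/s1.png",c["pixels"])
E
```

```text
[[ 0.6513 -0.106 ]
 [ 0.6538 -0.0111]
 [ 0.6562  0.0837]
 [ 0.6586  0.1785]]
cream grip 0.0516 30.0
held 0.0516 weight [ 0.1 -0.  -1.1]
touch at underside z 0.0265 dF 4.3
t 13.2583
```

View pics/s1.png

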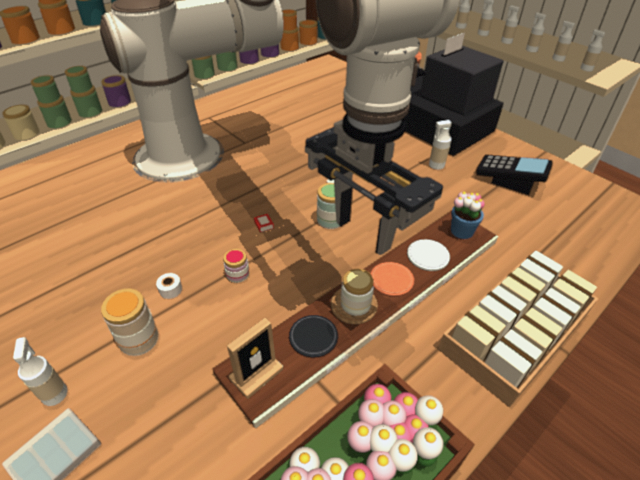

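The cream jar stands upright and centred on the cork coaster at (355,295), touching down at 0.0265. Nothing else has moved, so I'll place the rest.

Run:
```python
from pp import *
for n in ("sage","amber","raspberry"): pick_place(n)
goto((.40,.30,.30),ROT)
cams=[read_camera("scene"),read_camera("top")]
for k,c in zip("st",cams): cv2.imwrite(f"pics/{k}2.png",c["pixels"])
from measure import fit
for n,(x,y,d,g,s) in JOB.items():
    h=dict(raspberry=.05,cream=.064,sage=.08,amber=.096)[n]
    v,e,k=fit("jar_"+n,cams,d,.026,.026+h,(*SLOT[s],.026+h/2)); print(n,v.round(4),(v[:2]-SLOT[s]).round(4),e.round(1),k)
    for c in cams: print([(round(q["p"],2),world(c,q["location"]).round(4).tolist()) for q in place_of("jar_"+n,c)[:2]])
for q in ("sign","flower_pot"): print(q,[world(c,r["location"]).round(4).tolist() for c in cams for r in place_of(q,c)[:1]])
print(current_clock())
```

```text
sage grip 0.0595 30.0
held 0.0597 weight [-0.7 -0.2 -3.4]
touch at underside z 0.0265 dF 4.7
t 23.3417
amber grip 0.0656 30.0
held 0.0659 weight [-0.7 -0.3 -4.7]
touch at underside z 0.0267 dF 5.8
t 35.325
raspberry grip 0.0435 30.0
held 0.0437 weight [-0.3  0.3 -0.8]
touch at underside z 0.0265 dF 2.9
t 45.7833
raspberry [ 0.6506 -0.1055  0.0699] [-0.0008  0.0004] 1.9 2
[(0.71, [0.6518, -0.103, 0.0206]), (0.58, [0.661, 0.1785, 0.0225])]
[(0.78, [0.6516, -0.1065, 0.0283])]
cream [ 0.6531 -0.0101  0.0839] [-0.0007  0.001 ] 1.3 2
[(0.86, [0.6534, -0.0074, 0.0282])]
[(0.86, [0.6551, -0.013, 0.0245])]
sage [0.6549 0.083  0.1003] [-0.0013 -0.0007] 1.7 2
[(0.75, [0.6577, 0.0826, 0.0205])]
[(0.62, [0.6548, 0.0771, 0.0257])]
amber [0.6583 0.1802 0.1163] [-0.0003  0.0017] 4.1 2
[(0.93, [0.6617, 0.1781, 0.0266])]
[(0.68, [0.6628, 0.174, 0.0201])]
sign [[0.6476, -0.2155, 0.022], [0.6495, -0.2161, 0.019]]
flower_pot [[0.6631, 0.2929, 0.0165], [0.6626, 0.2858, 0.0244]]
48.6583
```

View pics/s2.png

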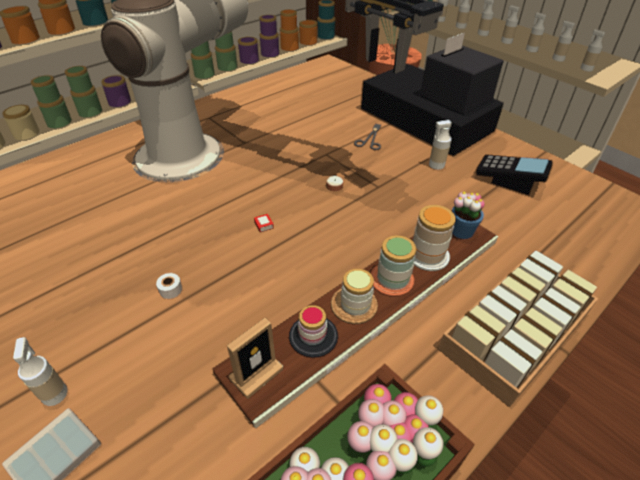

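View pics/t2.png

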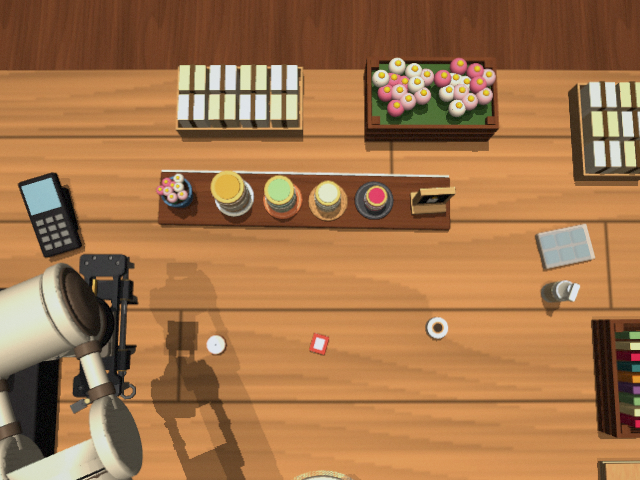

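Both views show the four jars upright and centred in the order raspberry (313,328), cream (357,293), sage (396,262), amber (434,236). The sign and pot haven't moved and the arm is clear, so I'll hand in.

```bash
python3 -c "
from workcell import *
print(job_done())"
```

```text
the job is handed in; nothing more can be done
None
```

The job is handed in: from the sign outward the jars stand raspberry, cream, sage, amber, each upright and measured within about 3 mm of its coaster's centre, sign and flower pot still in place, arm clear, done at about 49 s of the 96 s allowed (the judge's verdict was not shown).

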